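# Stopper the glaze flask and hold it down in the touch mixer

### The job

The round white flask has been filled with a glaze sample: close it where it stands with the larger of the two black stoppers from the wooden block, pushed in until its flange sits on the rim, and let go of the stopper. Then take the flask by its neck, keep it upright, set its round body into the sprung ring cradle on top of the mixer and press it right down against the spring, so that the mixer would run. Finish while still gripping the neck and holding the cradle down; do not push on the ring itself, and leave everything else on the table where it is.

Things in the scene. Friction and masses are not known exactly. Their poses are not given: they have to be found in the camera images.
- flask: Loose round flask, white plastic, 0.24-0.39 kg, upright on the table, open. Origin: centre of its flat underside (44 mm), z up its axis. Ball body 84 mm across, centre 36 mm up; straight neck 40 mm across from 73 mm up to the mouth at 122 mm; bore 28 mm. Grip the neck 85 to 112 mm up, from any side. Stoppered it is 154 mm high; the stopper's flange (36 mm) is narrower than the neck.
- flask_mouth (a point): Centre of the flask's mouth, at the level of its rim, on the flask's axis 122 mm above its origin; z up along the axis.
- stopper: The larger of two loose black stoppers upright in the block, 35 g. Origin: centre of its lower end, z up. Plug 24 mm across, 18 mm long, chamfered tip; flange 36 mm across, 18 to 22 mm up; round grip 26 mm across, 22 to 50 mm up. At first its flange lies on the block 30 mm above the table. It drops into the flask's neck with 2 mm play all round; home when the flange rests on the rim.
- stopper_seat (a point): Centre of the underside of the larger stopper's flange, 18 mm above the stopper's origin on its axis; z up. Home when it coincides with the flask's mouth.
- spare_stopper: The smaller loose black stopper of the same shape, in the other hole of the block: plug 17 mm, flange 32 mm, grip 18 mm in diameter, 50 mm tall. Too thin for this flask; leave it in the block. Origin: centre of its lower end.
- block: Fixed light wooden block 64 x 130 x 30 mm with two through holes of 27 mm, 34 mm either side of its centre along its own y axis (68 mm apart); the stoppers stand in them, in either order. Origin: centre of its underside, x across its short side. It stands to the left or to the right of the flask.
- mixer: Fixed touch mixer, on the other side of the flask from the block: white housing 170 x 130 mm, 70 mm high, knob and switch deck on its -x side, a sprung black rubber ring cradle on top. Origin: centre of its underside on the table; the ring's axis lies 25 mm along +x. At rest the ring's rim is 126 mm above the table, 88 mm across; its conical inside narrows from 80 to 60 mm over 14 mm.
- cradle_seat (a point): Point on the vertical axis of the ring cradle, moving with it: where the centre of the flask's underside comes to lie when the flask's round body rests in the ring. About 110 mm above the table while the cradle is up, 98 mm when it is right down; z up.
- cradle (a joint): How far the sprung ring cradle is pressed down, m: 0 = up, 0.012 = right down on its stop. It needs about 6 N to start moving and 13 N at the stop (600 N/m), the weight of the flask included; the flask's own weight does not move it.
- glaze_jar: Bystander: loose white jar with black lid, 56 mm across, 75 mm tall, behind the mixer. Origin: centre of its underside.
- pinch_pot: Bystander: loose terracotta bowl, 72 mm across, 40 mm tall, behind the wooden block. Origin: centre of its underside.
- tool_mug: Bystander: loose white mug 84 mm across and 90 mm tall with modelling tools standing in it up to about 0.2 m, behind the flask near the far edge. Origin: centre of its underside.
- vase: Bystander: loose pale vase, 88 mm across, 135 mm tall, far to the right. Origin: centre of its underside.
- rolling_pin: Bystander: loose wooden rolling pin lying far to the left, 260 mm long, 44 mm thick. Origin: on the table under its middle, x along it.
- wood_rib: Bystander: loose flat wooden modelling tool, 170 mm long, 7 mm thick, lying to the right near the scale. Origin: on the table under it, x along it.
Not all that is in view belongs to the job. Leave any blue or turquoise look-alike of the flask alone.

How it is judged:
By the outcome, as a careful person would: the job done as asked, in the order asked, and still so for the second after the job is handed in, while the arm keeps its last pose, push and grip.
It also fails if it takes over 67 s, if anything falls off the work surface, if the arm or the gripper's body presses on something with over 40 N, if the wrist force passes 120 N, or if a joint passes its speed limit or range.

### The arm

A 7-joint arm with a two-finger parallel gripper is mounted at the origin on the work surface. World frame = base frame: x ahead of the robot, y to its left, z up, the work surface at z = 0. Lengths are in m, angles in degrees, forces in N, time in s.
With the tool pointing down it reaches from about 0.425 to 0.875 m from the base axis. Payload 4.7 kg.
Tool frame: the origin (TCP) lies midway between the tips of the shut fingers; the grasp point (between the pads) lies 19 mm behind it (env.grip_depth is the distance from the TCP to the grasp point, in m); z points along the fingers, y is the line along which they close (so a half turn about z gives the same grasp; the last joint's range is limited). The gripper opens to 87 mm and grips with 3 to 60 N. Pads are 19 mm wide; open, the fingers measure 117 mm over their backs; the gripper's body (75 mm by 190 mm) begins 51 mm behind the grasp point.
Start: joints at [-64.739, 18.392, -4.016, 83.108, 1.295, 78.541, -3.26], TCP at [0.269, 0.592, 0.201] pointing down, gripper open.
Joint ranges: [-163.93, 163.93], [-17.29, 119.83], [-79.2, 71.16], [3.27, 140.29], [-89.18, 269.18], [5.43, 117.66], [-154.24, 154.24]. Speed limits (degrees/s): [147.25, 147.25, 180, 180, 180, 180, 180].

### API

Orientations are given as [roll, pitch, yaw] about the fixed x, y, z axes, in that order (R = Rz(yaw) Ry(pitch) Rx(roll)).
In Python, from cell import get_obs, optics, env, nets gives the robot as it stands.
- The arm moves only by the shell command python3 -m creep 'ROWS' [FORCE]. ROWS is JSON, a list of rows, each an object of numbers: "wx", "wy", "wz": the turn, a rotation vector about the tool's x, y, z in degrees; "tx", "ty", "tz": the shift along the tool's x, y, z in mm; "gripper": the opening, from -1 (shut) to 1 (fully open). A call has 1 to 5 rows; each row is the pose to reach, as a shift and turn from the pose commanded when the call began, along the tool's axes at that moment; what a row does not reach only later rows make up. A row lasts 1/12 s, in which the tool goes at most 41.7 mm and 7.16 degrees, less where a joint would pass 70% of its speed; a pose out of reach is approached as far as the arm can. A call with a gripper value outside its range is refused whole. The fingers move at their own pace and stop on an object; FORCE is the grip in N (left out, the last holds). Time passes only in rows, so rows that repeat a pose let the fingers close. It gives the time, the measured TCP pose, the force, the opening and the grip force at its end, in the units of the state.
- get_obs(): the state, without advancing time (a new reading comes with each control period).
- optics.read_camera(name): name is "side" or "top"; returns (picture, depth): 420x560x3 uint8, red, green, blue; 420x560 float32, m along the optical axis (not along the pixel's ray), 0 where there is no reading.
- optics.camera_info(name): a dict with "fovy" (degrees; the focal length in pixels is half the picture's height over the tangent of half this angle, whatever the lens; pixels are square), "cx", "cy" (the principal point, pixels), "k1" (the pictures are not rectified: a ray, as slopes to the right and down, at radius r is drawn at 1 + k1 r^2 times it, then the intrinsics apply), "R" (3x3) and "t" (3): a world point X has camera coordinates R X + t. Camera axes: x right, y down, z forward; pixel columns grow to the right and rows downward; lengths in m; the calibration is good to about 2 mm. A picture is of the moment at which its call begins. camera_info takes no time and is no camera call.
- env.sign_off(): hands the job in; it is judged then, once.
Trained networks look in the newest picture that a camera, given by its name, has taken for a name from the list of things; names that differ only in an ending like _2 or _b are one class to them, and where a whole thing is asked for, a point or a joint stands for the part that bears it (a point fixed in the world has none). Each returns a list of dicts, best first, with "confidence" (0 to 1); they miss things now and then, are a little off and sometimes report something else, mostly with a low value. They report only what shows in the picture. A call takes as long as a camera call. They do not tell look-alikes from the thing itself.
- nets.look_for(query, camera): "point" ([x, y, z] in m, in world coordinates, good to about 4 mm: the middle of the surface that is visible of it).
- nets.place_of(query, camera): "point" ([x, y, z] in m, in world coordinates, good to about 4 mm: a listed point, or the origin of a listed thing).
The state is a dict: "time_s": time; "qpos": joint angles; "joint_velocities": joint speeds; "effort": joint torques, N m; "tool_pos": TCP position; "tool_rot": TCP orientation; "force": force on the tool from outside, world axes, zero at the start; "wrist_torque": the same for the moment, N m; "grip_width": finger opening in m; "grasp_force": force on a finger pad.
Only numpy, scipy, OpenCV 4.12 (cv2) and the standard library are available. Lean on these libraries where they do the work, as an engineer would, in place of code of your own. Each camera call takes 0.05 s, during which the arm holds its last target. There are 200 camera calls.

## Working session

There is one attempt and no reset: what is moved stays moved. The work goes in short steps, Python scripts to look and compute and a shell command to move; the robot and the scene stay as the last step left them, time stands still between calls to the robot, and variables do not carry over. Pictures are saved under pics/ and viewed, at most 10 in all, crops included, and the job is handed in when it is done.

```bash
ls; mkdir -p pics; cat > h.py <<'E'
from cell import get_obs, optics, env, nets
import numpy as np, cv2
def pic(c,name):
    p,d=optics.read_camera(c); cv2.imwrite('pics/'+name,cv2.cvtColor(p,cv2.COLOR_RGB2BGR)); np.save('pics/%s_d.npy'%c,d); np.save('pics/%s_p.npy'%c,p); return p,d
def cam(c):
    i=optics.camera_info(c); f=210/np.tan(np.radians(i['fovy']/2))
    return f,i['cx'],i['cy'],i['k1'],np.array(i['R']),np.array(i['t'])
def cloud(c,d):
    f,cx,cy,k,R,t=cam(c); v,u=np.mgrid[:420,:560]
    X=(u-cx)/f;Y=(v-cy)/f; x,y=X.copy(),Y.copy()
    for _ in range(8):
        s=1+k*(x*x+y*y); x,y=X/s,Y/s
    P=np.stack([x*d,y*d,d],-1); return (P-t)@R   # R^T(P-t)
def proj(c,W):
    f,cx,cy,k,R,t=cam(c); P=R@np.array(W)+t; x,y=P[:2]/P[2]; s=1+k*(x*x+y*y); return np.round([cx+f*x*s,cy+f*y*s],1)
E
python3 - <<'E'
from h import *
for c in('side','top'):
    pic(c,c+'0.png')
    f,cx,cy,k,R,t=cam(c);print(c,f,(-R.T@t).round(3),R[2].round(2))
    for q in('flask','flask_mouth','stopper','spare_stopper','block','mixer','cradle_seat','tool_mug'):
        for r in nets.place_of(q,c)[:3]:print(q,np.round(r['point'],3),round(r['confidence'],2),proj(c,r['point']))
print(get_obs())
E
```

```text
pics
side 480.5171926749107 [ 0.108 -1.084  0.916] [ 0.34  0.75 -0.57]
flask [ 0.7    0.128 -0.002] 0.73 [287.5 209.6]
flask [0.547 0.029 0.001] 0.62 [256.7 236. ]
flask [0.422 0.068 0.   ] 0.56 [214.6 238.5]
flask_mouth [0.421 0.064 0.121] 0.89 [212.3 207.2]
flask_mouth [0.546 0.03  0.12 ] 0.84 [255.6 204.2]
flask_mouth [0.703 0.128 0.122] 0.61 [289.2 178. ]
stopper [ 0.489 -0.192  0.012] 0.55 [267.3 283.2]
spare_stopper [ 0.497 -0.257  0.016] 0.52 [279.6 296.6]
block [ 0.495 -0.226  0.002] 0.7 [274.  293.4]
mixer [ 0.51   0.282 -0.004] 0.61 [219.9 199.2]
cradle_seat [0.529 0.279 0.11 ] 0.78 [223.6 170.2]
tool_mug [ 0.75  -0.036 -0.001] 0.88 [323.5 232.9]
top 396.8148039251568 [0.479 0.028 1.178] [ 0.12 -0.03 -0.99]
flask [0.418 0.07  0.001] 0.95 [245.6 288.3]
flask [ 0.542  0.032 -0.003] 0.74 [258.9 246.2]
flask [0.698 0.13  0.002] 0.65 [226.5 193.7]
flask_mouth [0.422 0.067 0.123] 0.94 [245.1 289.3]
flask_mouth [0.699 0.128 0.124] 0.75 [223.5 185.3]
flask_mouth [0.546 0.033 0.122] 0.62 [258.5 242.1]
stopper [ 0.489 -0.192  0.013] 0.44 [335.1 264.4]
spare_stopper [ 0.506  0.286 -0.
[... 339 characters left out ...]
0.9, 'qpos': array([-64.7395879 ,  18.38997158,  -4.01722561,  83.10765433,
         1.29504358,  78.54169173,  -3.26080198]), 'joint_velocities': array([-0.07081584, -0.02380654, -0.11430212, -0.01258988,  0.11309086,
        0.03252408,  0.04020709]), 'effort': array([-2.89247937e-04, -4.91097844e+01, -4.03508423e-01, -3.12779367e+01,
       -6.38100249e-02,  3.33243306e-02,  2.75503635e-05]), 'tool_pos': array([0.2690848 , 0.59170619, 0.20120792]), 'tool_rot': array([1.79994176e+02, 2.49556097e-03, 1.55548661e+02]), 'force': array([-0.48143878, -0.16355104,  0.65738998]), 'wrist_torque': array([-0.00962295,  0.0282588 ,  0.02262822]), 'grasp_force': 0.0, 'grip_width': 0.08653175369655296}
```

View pics/side0.png

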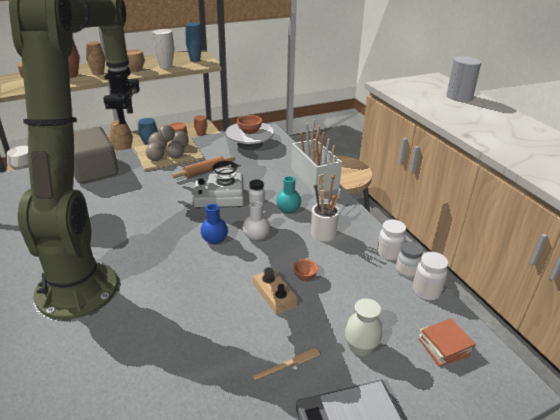

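View pics/top0.png

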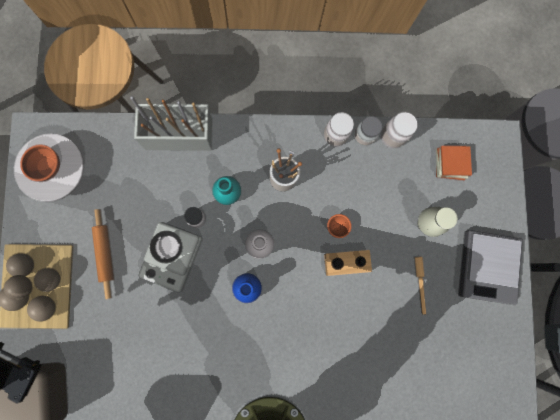

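Side view: the white flask is at about (256,225), between the blue (213,230) and turquoise (288,200) look-alikes. The block is at (274,290) and the mixer at (220,190). The top view agrees: flask (259,243), block (347,263) with stoppers at (337,263) and (360,262), ring at (167,245). Next I'll measure the stoppers, flask and ring from depth.

```bash
python3 - <<'E'
from h import *
from scipy.optimize import least_squares
def circ(P):
    r=least_squares(lambda a:np.hypot(P[:,0]-a[0],P[:,1]-a[1])-a[2],[*P[:,:2].mean(0),.02],loss='soft_l1',f_scale=.001).x
    return r.round(4)
for c in('side','top'):
    d=np.load(f'pics/{c}_d.npy');W=cloud(c,d);p=np.load(f'pics/{c}_p.npy').astype(int)
    ok=d>0
    def sel(x,y,r,z0,z1): return W[ok&(np.hypot(W[...,0]-x,W[...,1]-y)<r)&(W[...,2]>z0)&(W[...,2]<z1)]
    for n,(x,y) in dict(A=(.489,-.192),B=(.495,-.260)).items():
        P=sel(x,y,.028,.054,.075); Q=sel(x,y,.028,.040,.075)
        if len(P)>3: print(c,n,len(P),P.mean(0).round(4),np.ptp(P,0).round(3),'top z',np.median(P[:,2]).round(4),len(Q))
    P=sel(.545,.031,.04,.113,.135);print(c,'mouth',len(P),P.mean(0).round(4),np.ptp(P,0).round(3),circ(P))
    P=sel(.545,.031,.06,.02,.06);print(c,'ball',len(P),P.mean(0).round(4))
    P=sel(.531,.277,.07,.118,.14);print(c,'ring',len(P),P.mean(0).round(4),np.ptp(P,0).round(3),circ(P))
    P=sel(.5,-.226,.09,.02,.036).astype(np.float32)
    print(c,'block',len(P),cv2.minAreaRect(P[:,:2]),np.median(P[:,2]))
    P=sel(.505,.284,.13,.06,.076).astype(np.float32)
    print(c,'mixer',len(P),cv2.minAreaRect(P[:,:2]))
    u,v=proj(c,[.5,-.226,.05]);im=np.load(f'pics/{c}_p.npy')
    s=im[int(v)-30:int(v)+30,int(u)-40:int(u)+40]; 
    if c=='top': a=cv2.resize(s,(400,300),interpolation=2)
    else: b=cv2.resize(s,(400,300),interpolation=2)
cv2.imwrite('pics/crop.png',np.hstack([b,a])[:,:,::-1])
E
```

```text
side A 62 [ 0.4889 -0.1983  0.0603] [0.026 0.026 0.011] top z 0.0604 97
side B 36 [ 0.4947 -0.2649  0.0601] [0.017 0.022 0.009] top z 0.0604 65
side mouth 86 [0.544  0.0274 0.1183] [0.039 0.046 0.011] [0.5438 0.0283 0.017 ]
side ball 318 [0.5341 0.003  0.0433]
side ring 124 [0.5312 0.2833 0.1229] [0.086 0.095 0.011] [0.5309 0.2748 0.0394]Traceback (most recent call last):
  File "<stdin>", line 17, in <module>
cv2.error: OpenCV(4.12.0) /io/opencv/modules/imgproc/src/convhull.cpp:143: error: (-215:Assertion failed) total >= 0 && (depth == CV_32F || depth == CV_32S) in function 'convexHull'
```

```bash
python3 - <<'E'
from h import *
from scipy.optimize import least_squares
def circ(P,r0=None):
    r=least_squares(lambda a:np.hypot(P[:,0]-a[0],P[:,1]-a[1])-(r0 or a[2]),[*P[:,:2].mean(0),.02],loss='soft_l1',f_scale=.001).x
    return r.round(4)
mar=lambda P:cv2.minAreaRect(np.ascontiguousarray(P[:,:2]*1000,dtype=np.float32))
for c in('side','top'):
    d=np.load(f'pics/{c}_d.npy');W=cloud(c,d)
    ok=d>0
    def sel(x,y,r,z0,z1): return W[ok&(np.hypot(W[...,0]-x,W[...,1]-y)<r)&(W[...,2]>z0)&(W[...,2]<z1)]
    for n,(x,y) in dict(A=(.489,-.194),B=(.495,-.262)).items():
        P=sel(x,y,.028,.058,.070)
        if len(P)>3: print(c,n,len(P),P.mean(0).round(4),np.ptp(P,0).round(3),((P.max(0)+P.min(0))/2).round(4))
    P=sel(.545,.031,.04,.118,.135);print(c,'mouth',len(P),P.mean(0).round(4),((P.max(0)+P.min(0))/2).round(4),np.ptp(P,0).round(3),circ(P,.017))
    P=sel(.545,.031,.06,.02,.065)
    r=least_squares(lambda a:np.sqrt((P[:,0]-a[0])**2+(P[:,1]-a[1])**2+(P[:,2]-.036)**2)-.042,[.545,.03],loss='soft_l1',f_scale=.002).x;print(c,'ball',len(P),r.round(4))
    P=sel(.531,.277,.07,.12,.14);print(c,'ring',len(P),P.mean(0).round(4),np.ptp(P,0).round(3),circ(P),circ(P,.042))
    P=sel(.5,-.226,.09,.022,.036);print(c,'block',len(P),mar(P),np.median(P[:,2]))
    P=sel(.505,.284,.13,.064,.076);print(c,'mixer',len(P),mar(P))
    u,v=proj(c,[.5,-.226,.05]);im=np.load(f'pics/{c}_p.npy')
    s=im[int(v)-30:int(v)+30,int(u)-40:int(u)+40]
    r=cv2.resize(s,(400,300),interpolation=2)
    a=r if c=='side' else np.hstack([a,r])
cv2.imwrite('pics/crop.png',a[:,:,::-1])
E
```

```text
side A 52 [ 0.4893 -0.1968  0.0611] [0.026 0.025 0.007] [ 0.4898 -0.1952  0.0616]
side B 29 [ 0.4952 -0.2653  0.0609] [0.016 0.021 0.006] [ 0.4958 -0.2647  0.061 ]
side mouth 48 [0.5439 0.0289 0.1207] [0.5441 0.0284 0.121 ] [0.037 0.039 0.006] [0.5435 0.0283 0.02  ]
side ball 373 [0.5455 0.0311]
side ring 103 [0.5316 0.2846 0.1237] [0.086 0.095 0.009] [0.5309 0.2745 0.0398] [0.5308 0.2735 0.02  ]
side block 779 ((523.5709838867188, -228.18507385253906), (129.0447235107422, 135.09185791015625), 4.691433429718018) 0.02941529828629107
side mixer 500 ((548.9191284179688, 263.8271789550781), (119.07344818115234, 163.1686248779297), 70.65199279785156)
top A 63 [ 0.4919 -0.1932  0.0635] [0.022 0.024 0.011] [ 0.4924 -0.1938  0.064 ]
top B 32 [ 0.4972 -0.2606  0.063 ] [0.014 0.016 0.009] [ 0.4968 -0.2606  0.0633]
top mouth 92 [0.5466 0.0319 0.1234] [0.5465 0.0315 0.1229] [0.037 0.037 0.009] [0.5471 0.0321 0.02  ]
top ball 273 [0.5473 0.0318]
top ring 302 [0.532  0.2807 0.1253] [0.084 0.083 0.013] [0.5326 0.277  0.0387] [0.5325 0.2762 0.02  ]
top block 850 ((525.966064453125, -225.02096557617188), (126.8281021118164, 132.20367431640625), 4.940127849578857) 0.031590492944993345
top mixer 1015 ((539.593017578125, 274.37115478515625), (121.07492065429688, 186.3148193359375), 69.93157958984375)
```

View pics/crop.png

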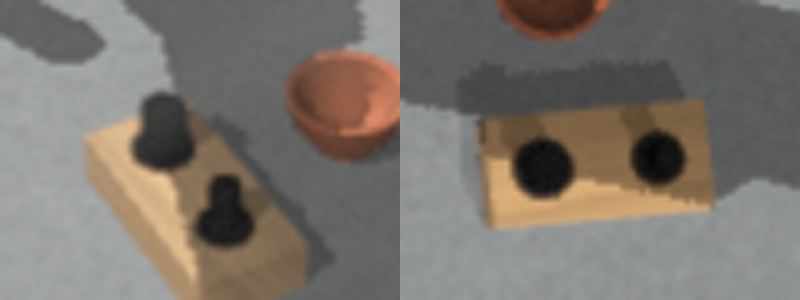

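The larger stopper is the near-left one: top view crop (543,167), centre about (0.491,-0.194). The spare is at (657,158), centre about (0.496,-0.262). The white flask is at (0.546,0.0315) and the ring axis at (0.532,0.276). I'll start moving.

```bash
cat > t.py <<'E'
import sys
from h import *
from scipy.spatial.transform import Rotation as Ro
o=get_obs();R=Ro.from_euler('xyz',o['tool_rot'],degrees=True)
if len(sys.argv)>1:
    a=list(map(float,sys.argv[1:]))
    T=Ro.from_euler('xyz',[180,0,a[3]],degrees=True)
    print('t',(R.inv().apply(np.array(a[:3])-o['tool_pos'])*1000).round(1),'w',np.degrees((R.inv()*T).as_rotvec()).round(1))
print(o['time_s'].__round__(2),o['tool_pos'].round(4),o['tool_rot'].round(1),'F',o['force'].round(1),'grip',round(o['grip_width'],4),round(o['grasp_force'],1),'q',o['qpos'].round(0))
E
python3 t.py .5 .33 .25 123
```

```text
t [-318.5 -142.6  -48.8] w [ 0.   0.  32.5]
0.9 [0.2691 0.5917 0.2012] [180.    0.  155.5] F [-0.5 -0.2  0.7] grip 0.0865 0.0 q [-65.  18.  -4.  83.   1.  79.  -3.]
```

```bash
python3 -m creep '[{"tx":-160,"ty":-71,"tz":-48,"wz":20},{"tx":-160,"ty":-71,"tz":-48,"wz":20},{"tx":-160,"ty":-71,"tz":-48,"wz":20},{"tx":-318,"ty":-143,"tz":-48,"wz":32},{"tx":-318,"ty":-143,"tz":-48,"wz":32}]'
python3 t.py .49 .07 .22 98
```

```text
t [-417.  -383.5  -18.8] w [ 0.  -0.  57.5]
0.9 [0.2691 0.5917 0.2012] [180.    0.  155.5] F [-0.5 -0.2  0.7] grip 0.0865 0.0 q [-65.  18.  -4.  83.   1.  79.  -3.]validation failed for argument at $[0]...
```

```bash
python3 -m creep '[{"wx":0,"wy":0,"wz":20,"tx":-160,"ty":-71,"tz":-48,"gripper":1},{"wx":0,"wy":0,"wz":20,"tx":-160,"ty":-71,"tz":-48,"gripper":1},{"wx":0,"wy":0,"wz":20,"tx":-160,"ty":-71,"tz":-48,"gripper":1},{"wx":0,"wy":0,"wz":32,"tx":-318,"ty":-143,"tz":-48,"gripper":1},{"wx":0,"wy":0,"wz":32,"tx":-318,"ty":-143,"tz":-48,"gripper":1}]'
python3 t.py .49 .07 .22 98
```

```text
time_s: 1.32
tool_pos: [0.4052, 0.4378, 0.2409]
tool_rot: [179.9, -0.0, 123.2]
force: [0.2, 0.6, -0.2]
grip_width: 0.0873
grasp_force: 0.0
t [-354.1 -130.7   20.4] w [ 0.1 -0.1 25.2]
1.32 [0.4052 0.4378 0.2409] [179.9  -0.  123.2] F [ 0.2  0.6 -0.2] grip 0.0873 0.0 q [-55.  11.   6.  88.  -1.  81. -16.]
```

```bash
python3 -m creep '[{"wx":0,"wy":0,"wz":25,"tx":-354,"ty":-131,"tz":10,"gripper":1},{"wx":0,"wy":0,"wz":25,"tx":-354,"ty":-131,"tz":10,"gripper":1},{"wx":0,"wy":0,"wz":25,"tx":-354,"ty":-131,"tz":10,"gripper":1},{"wx":0,"wy":0,"wz":25,"tx":-354,"ty":-131,"tz":10,"gripper":1},{"wx":0,"wy":0,"wz":25,"tx":-354,"ty":-131,"tz":10,"gripper":1}]' | head -3
python3 t.py .491 -.194 .2 75
```

```text
time_s: 1.73
tool_pos: [0.4518, 0.2343, 0.2343]
tool_rot: [180.0, -0.0, 98.4]
t [-429.4  -23.7   34.1] w [ 0.  -0.  23.4]
1.73 [0.4518 0.2343 0.2343] [180.   -0.   98.4] F [0.9 0.  1.1] grip 0.0868 0.0 q [-45.  -0.  15. 101.   0.  80. -22.]
```

```bash
python3 -m creep '[{"wx":0,"wy":0,"wz":23,"tx":-429,"ty":-24,"tz":15,"gripper":1},{"wx":0,"wy":0,"wz":23,"tx":-429,"ty":-24,"tz":15,"gripper":1},{"wx":0,"wy":0,"wz":23,"tx":-429,"ty":-24,"tz":15,"gripper":1},{"wx":0,"wy":0,"wz":23,"tx":-429,"ty":-24,"tz":15,"gripper":1},{"wx":0,"wy":0,"wz":23,"tx":-429,"ty":-24,"tz":15,"gripper":1}]' | head -3
python3 t.py .491 -.194 .15 75
```

```text
time_s: 2.15
tool_pos: [0.4709, 0.0269, 0.2272]
tool_rot: [180.0, -0.1, 75.5]
t [-208.9   74.9   77. ] w [ 0.  -0.1  0.5]
2.15 [0.4709 0.0269 0.2272] [ 1.80e+02 -1.00e-01  7.55e+01] F [ 0.4  0.6 -0.1] grip 0.0865 0.0 q [-34.  -6.  26. 106.   3.  79. -23.]
```

```bash
python3 -m creep '[{"wx":0,"wy":0,"wz":0,"tx":-209,"ty":75,"tz":50,"gripper":0.4},{"wx":0,"wy":0,"wz":0,"tx":-209,"ty":75,"tz":50,"gripper":0.4},{"wx":0,"wy":0,"wz":0,"tx":-209,"ty":75,"tz":50,"gripper":0.4},{"wx":0,"wy":0,"wz":0,"tx":-209,"ty":75,"tz":50,"gripper":0.4},{"wx":0,"wy":0,"wz":0,"tx":-209,"ty":75,"tz":50,"gripper":0.4}]' | head -3
python3 -m creep '[{"wx":0,"wy":0,"wz":0,"tx":0,"ty":0,"tz":0,"gripper":0.4},{"wx":0,"wy":0,"wz":0,"tx":0,"ty":0,"tz":0,"gripper":0.4},{"wx":0,"wy":0,"wz":0,"tx":0,"ty":0,"tz":0,"gripper":0.4}]' | head -3
python3 t.py .491 -.194 .11 75
```

```text
time_s: 2.57
tool_pos: [0.4897, -0.1753, 0.1813]
tool_rot: [179.9, -0.1, 75.6]
time_s: 2.82
tool_pos: [0.4898, -0.1728, 0.1811]
tool_rot: [-180.0, -0.0, 75.5]
t [-20.2   6.5  71.1] w [-0.  -0.   0.5]
2.82 [ 0.4898 -0.1728  0.1811] [-180.    -0.    75.5] F [-0.6  1.   0.3] grip 0.0613 0.0 q [-23.   3.  41. 104.  -2.  73.   4.]
```

```bash
python3 -m creep '[{"wx":0,"wy":0,"wz":0,"tx":-20,"ty":6.5,"tz":40,"gripper":0.4},{"wx":0,"wy":0,"wz":0,"tx":-20,"ty":6.5,"tz":80,"gripper":0.4},{"wx":0,"wy":0,"wz":0,"tx":-20,"ty":6.5,"tz":105,"gripper":0.4},{"wx":0,"wy":0,"wz":0,"tx":-20,"ty":6.5,"tz":105,"gripper":0.4},{"wx":0,"wy":0,"wz":0,"tx":-20,"ty":6.5,"tz":105,"gripper":0.4}]' | head -3
python3 t.py .491 -.194 .038 75
python3 - <<'E'
from h import *
r=[]
for c in('side','top'):
    p,d=pic(c,c+'1.png');u,v=proj(c,[.491,-.194,.06]);u,v=int(u),int(v)
    r.append(cv2.resize(p[v-40:v+35,u-50:u+50],(400,300),interpolation=2))
cv2.imwrite('pics/c1.png',np.hstack(r)[:,:,::-1])
E
```

```text
time_s: 3.23
tool_pos: [0.4907, -0.1925, 0.0757]
tool_rot: [-179.9, -0.0, 75.7]
t [-1.4  0.7 37.7] w [-0.1 -0.   0.7]
3.23 [ 0.4907 -0.1925  0.0757] [-179.9   -0.    75.7] F [ 0.2 -0.1  0.4] grip 0.0613 0.0 q [-19.  11.  42. 110.  -8.  62.  12.]
```

View pics/c1.png

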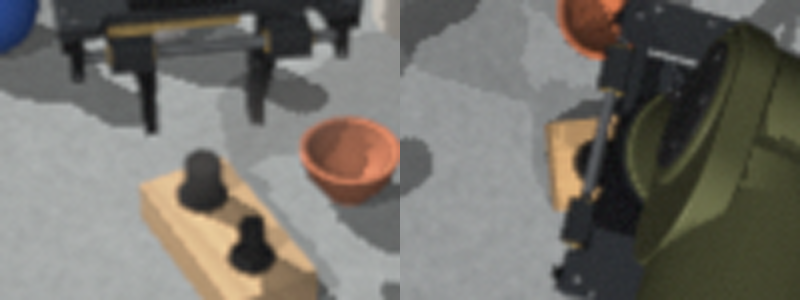

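The fingertips hang at crop x=150 and x=257, centred on the larger stopper at x≈203, and the spare and bowl are clear. I'll descend, grip and lift.

```bash
python3 -m creep '[{"wx":0,"wy":0,"wz":0,"tx":-1,"ty":0.5,"tz":20,"gripper":0.4},{"wx":0,"wy":0,"wz":0,"tx":-1,"ty":0.5,"tz":37,"gripper":0.4},{"wx":0,"wy":0,"wz":0,"tx":-1,"ty":0.5,"tz":37,"gripper":0.4},{"wx":0,"wy":0,"wz":0,"tx":-1,"ty":0.5,"tz":37,"gripper":0.4}]' | head -4
python3 -m creep '[{"wx":0,"wy":0,"wz":0,"tx":0,"ty":0,"tz":0,"gripper":-1},{"wx":0,"wy":0,"wz":0,"tx":0,"ty":0,"tz":0,"gripper":-1},{"wx":0,"wy":0,"wz":0,"tx":0,"ty":0,"tz":0,"gripper":-1},{"wx":0,"wy":0,"wz":0,"tx":0,"ty":0,"tz":0,"gripper":-1},{"wx":0,"wy":0,"wz":0,"tx":0,"ty":0,"tz":0,"gripper":-1}]' 15
python3 -m creep '[{"wx":0,"wy":0,"wz":0,"tx":0,"ty":0,"tz":0,"gripper":-1},{"wx":0,"wy":0,"wz":0,"tx":0,"ty":0,"tz":0,"gripper":-1}]'
```

```text
time_s: 3.67
tool_pos: [0.4924, -0.1952, 0.0406]
tool_rot: [179.9, -0.0, 75.6]
force: [0.1, -0.6, -0.1]
time_s: 4.08
tool_pos: [0.4917, -0.1955, 0.0396]
tool_rot: [179.9, -0.0, 75.5]
force: [0.2, 0.4, -0.3]
grip_width: 0.0352
grasp_force: 0.0
time_s: 4.25
tool_pos: [0.4912, -0.1955, 0.0392]
tool_rot: [-180.0, -0.0, 75.5]
force: [-0.3, 0.8, 1.2]
grip_width: 0.0238
grasp_force: 15.0
```

```bash
python3 -m creep '[{"wx":0,"wy":0,"wz":0,"tx":0,"ty":0,"tz":-10,"gripper":-1},{"wx":0,"wy":0,"wz":0,"tx":0,"ty":0,"tz":-25,"gripper":-1},{"wx":0,"wy":0,"wz":0,"tx":0,"ty":0,"tz":-60,"gripper":-1},{"wx":0,"wy":0,"wz":0,"tx":0,"ty":0,"tz":-95,"gripper":-1},{"wx":0,"wy":0,"wz":0,"tx":0,"ty":0,"tz":-135,"gripper":-1}]'
python3 t.py .546 .03 .185 90
```

```text
time_s: 4.67
tool_pos: [0.4901, -0.1955, 0.1752]
tool_rot: [-179.9, 0.0, 75.5]
force: [1.4, -0.2, -0.2]
grip_width: 0.0237
grasp_force: 15.0
t [232.4  -2.3  -9.9] w [ -0.1   0.  -14.5]
4.67 [ 0.4901 -0.1955  0.1752] [-179.9    0.    75.5] F [ 1.4 -0.2 -0.2] grip 0.0237 15.0 q [-22.   5.  43. 104.  -3.  73.   8.]
```

```bash
python3 -m creep '[{"wx":0,"wy":0,"wz":-4,"tx":40,"ty":0,"tz":-12,"gripper":-1},{"wx":0,"wy":0,"wz":-8,"tx":80,"ty":0,"tz":-12,"gripper":-1},{"wx":0,"wy":0,"wz":-12,"tx":120,"ty":-1,"tz":-12,"gripper":-1},{"wx":0,"wy":0,"wz":-14.5,"tx":160,"ty":-1,"tz":-12,"gripper":-1},{"wx":0,"wy":0,"wz":-14.5,"tx":195,"ty":-2,"tz":-12,"gripper":-1}]'|head -2
python3 t.py .546 .0315 .180 90
```

```text
time_s: 5.08
tool_pos: [0.5384, -0.0034, 0.1871]
t [34.8  7.7  7.2] w [ 0.1 -0.1  0.2]
5.08 [ 0.5384 -0.0034  0.1871] [ 1.799e+02 -1.000e-01  9.020e+01] F [ 0.2 -0.3 -0.5] grip 0.0238 15.0 q [-33.   5.  33. 101.  -3.  74.   1.]
```

```bash
python3 -m creep '[{"wx":0,"wy":0,"wz":0,"tx":20,"ty":7,"tz":5,"gripper":-1},{"wx":0,"wy":0,"wz":0,"tx":33,"ty":7,"tz":5,"gripper":-1},{"wx":0,"wy":0,"wz":0,"tx":33,"ty":7,"tz":5,"gripper":-1},{"wx":0,"wy":0,"wz":0,"tx":33,"ty":7,"tz":5,"gripper":-1},{"wx":0,"wy":0,"wz":0,"tx":33,"ty":7,"tz":5,"gripper":-1}]'|head -2
python3 t.py .546 .0315 .180 90
python3 - <<'E'
from h import *
r=[]
for c in('side','top'):
    p,d=pic(c,c+'2.png');u,v=proj(c,[.546,.03,.15]);u,v=int(u),int(v)
    print(c,u,v)
    r.append(cv2.resize(p[v-40:v+35,u-50:u+50],(400,300),interpolation=2) if c=='top' else cv2.resize(p[v-25:v+50,u-50:u+50],(400,300),interpolation=2))
    W=cloud(c,d);b=(d>0)&(p.max(-1)<60)&(np.hypot(W[...,0]-.546,W[...,1]-.03)<.03)
    for z0,z1 in((.155,.176),(.176,.181)):
        P=W[b&(W[...,2]>z0)&(W[...,2]<z1)]
        if len(P):print(c,z0,len(P),P.mean(0).round(4),P.min(0).round(4),P.max(0).round(4))
    for q in('flask_mouth','stopper','stopper_seat','flask'):
        for x in nets.place_of(q,c)[:3]:print(q,np.round(x['point'],4),round(x['confidence'],2))
cv2.imwrite('pics/c2.png',np.hstack(r)[:,:,::-1])
E
```

```text
time_s: 5.5
tool_pos: [0.5448, 0.0242, 0.1816]
t [7.3 1.2 1.6] w [ 0.   0.  -0.1]
5.5 [0.5448 0.0242 0.1816] [180.    0.   89.9] F [ 0.1 -0.7 -1. ] grip 0.0234 15.0 q [-35.   6.  32. 101.  -3.  74.  -2.]
side 255 195
side 0.155 40 [0.5432 0.0152 0.1696] [0.5304 0.0082 0.1577] [0.5613 0.0355 0.176 ]
side 0.176 15 [0.5399 0.0166 0.1776] [0.5309 0.0042 0.176 ] [0.5545 0.0355 0.1797]
flask_mouth [0.5433 0.032  0.1174] 0.85
flask_mouth [0.7014 0.1254 0.1272] 0.8
flask_mouth [0.4169 0.0649 0.1216] 0.68
stopper [0.5461 0.0263 0.155 ] 0.7
stopper_seat [0.5434 0.0312 0.0011] 0.55
stopper_seat [0.5439 0.0274 0.1764] 0.44
flask [ 0.7001  0.1288 -0.0013] 0.8
flask [ 0.4235  0.0665 -0.0009] 0.76
flask [ 0.545   0.0325 -0.004 ] 0.71
top 259 241
flask_mouth [0.7017 0.1308 0.1219] 0.93
flask_mouth [ 6.273e-01  2.155e-01 -3.000e-04] 0.61
flask_mouth [0.4211 0.0679 0.1221] 0.44
stopper_seat [ 0.4907 -0.2285  0.0016] 0.41
flask [0.6968 0.1288 0.0021] 0.93
flask [0.4218 0.068  0.0026] 0.41
```

View pics/c2.png

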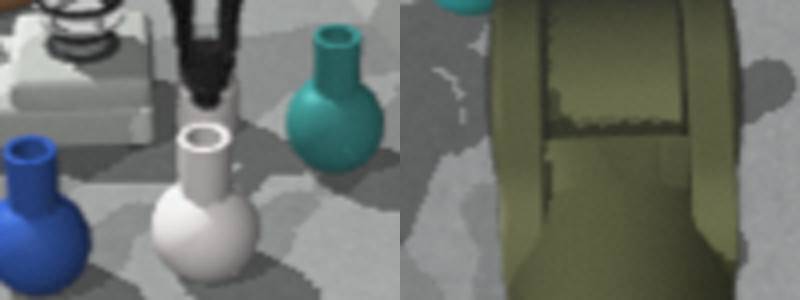

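The stopper hangs centred over the white flask's mouth: plug at crop x≈207, mouth at x≈204. The blue and turquoise look-alikes are clear. I'll align to (0.546,0.030) and lower while watching the force.

```bash
python3 -m creep '[{"wx":0,"wy":0,"wz":0,"tx":6,"ty":1.2,"tz":0,"gripper":-1},{"wx":0,"wy":0,"wz":0,"tx":6,"ty":1.2,"tz":12,"gripper":-1},{"wx":0,"wy":0,"wz":0,"tx":6,"ty":1.2,"tz":24,"gripper":-1},{"wx":0,"wy":0,"wz":0,"tx":6,"ty":1.2,"tz":24,"gripper":-1},{"wx":0,"wy":0,"wz":0,"tx":6,"ty":1.2,"tz":24,"gripper":-1}]'|head -4
python3 t.py .546 .0302 .15 90
```

```text
time_s: 6.42
tool_pos: [0.545, 0.0327, 0.1555]
tool_rot: [-179.8, 0.1, 90.0]
force: [-0.3, 0.7, -0.7]
t [-2.5  1.   5.5] w [-0.2  0.1  0. ]
6.42 [0.545  0.0327 0.1555] [-1.798e+02  1.000e-01  9.000e+01] F [-0.3  0.7 -0.7] grip 0.0239 15.0 q [-35.   8.  31. 102.  -4.  71.  -2.]
```

```bash
python3 -m creep '[{"wx":0,"wy":0,"wz":0,"tx":-2.5,"ty":1,"tz":0,"gripper":-1},{"wx":0,"wy":0,"wz":0,"tx":-2.5,"ty":1,"tz":0,"gripper":-1},{"wx":0,"wy":0,"wz":0,"tx":-2.5,"ty":1,"tz":0,"gripper":-1},{"wx":0,"wy":0,"wz":0,"tx":-2.5,"ty":1,"tz":0,"gripper":-1}]'|head -4
python3 -m creep '[{"wx":0,"wy":0,"wz":0,"tx":0,"ty":0,"tz":0,"gripper":-1}]'|head -2
python3 -m creep '[{"wx":0,"wy":0,"wz":0,"tx":0,"ty":0,"tz":0,"gripper":-1}]'|head -2
python3 -m creep '[{"wx":0,"wy":0,"wz":0,"tx":0,"ty":0,"tz":4,"gripper":-1},{"wx":0,"wy":0,"wz":0,"tx":0,"ty":0,"tz":8,"gripper":-1},{"wx":0,"wy":0,"wz":0,"tx":0,"ty":0,"tz":8,"gripper":-1}]'|head -4
```

```text
time_s: 6.75
tool_pos: [0.5475, 0.0302, 0.1575]
tool_rot: [180.0, -0.0, 90.0]
force: [0.8, 0.3, 0.4]
time_s: 6.83
tool_pos: [0.5474, 0.0303, 0.1574]
time_s: 6.92
tool_pos: [0.5473, 0.0304, 0.1573]
time_s: 7.17
tool_pos: [0.5464, 0.0303, 0.148]
tool_rot: [-179.9, 0.0, 90.1]
force: [-0.3, 0.8, -0.8]
```

```bash
python3 -m creep '[{"wx":0,"wy":0,"wz":0,"tx":0,"ty":0,"tz":3,"gripper":-1},{"wx":0,"wy":0,"wz":0,"tx":0,"ty":0,"tz":6,"gripper":-1},{"wx":0,"wy":0,"wz":0,"tx":0,"ty":0,"tz":6,"gripper":-1}]'|head -4
python3 t.py
```

```text
time_s: 7.42
tool_pos: [0.5467, 0.0303, 0.1423]
tool_rot: [-179.9, 0.0, 90.1]
force: [0.5, -0.2, -0.5]
7.42 [0.5467 0.0303 0.1423] [-179.9    0.    90.1] F [ 0.5 -0.2 -0.5] grip 0.0238 15.0 q [-35.   9.  31. 103.  -5.  69.  -2.]
```

```bash
python3 -m creep '[{"wx":0,"wy":0,"wz":0,"tx":0,"ty":0,"tz":4,"gripper":-1},{"wx":0,"wy":0,"wz":0,"tx":0,"ty":0,"tz":8,"gripper":-1},{"wx":0,"wy":0,"wz":0,"tx":0,"ty":0,"tz":8,"gripper":-1}]'|sed -n 2,4p
python3 -m creep '[{"wx":0,"wy":0,"wz":0,"tx":0,"ty":0,"tz":1,"gripper":-1},{"wx":0,"wy":0,"wz":0,"tx":0,"ty":0,"tz":2,"gripper":-1},{"wx":0,"wy":0,"wz":0,"tx":0,"ty":0,"tz":2,"gripper":-1}]'|sed -n 2,4p
python3 -m creep '[{"wx":0,"wy":0,"wz":0,"tx":0,"ty":0,"tz":1,"gripper":-1},{"wx":0,"wy":0,"wz":0,"tx":0,"ty":0,"tz":1,"gripper":-1}]'|sed -n 2,4p
python3 -m creep '[{"wx":0,"wy":0,"wz":0,"tx":0,"ty":0,"tz":1,"gripper":-1},{"wx":0,"wy":0,"wz":0,"tx":0,"ty":0,"tz":1,"gripper":-1}]'|sed -n 2,4p
```

```text
tool_pos: [0.5466, 0.0303, 0.1341]
tool_rot: [-179.9, 0.0, 90.0]
force: [-0.4, 0.4, 0.6]
tool_pos: [0.5472, 0.0303, 0.133]
tool_rot: [-180.0, -0.0, 90.0]
force: [-1.7, -0.3, 0.1]
tool_pos: [0.5472, 0.0303, 0.1321]
tool_rot: [180.0, -0.0, 90.0]
force: [-0.7, -0.1, -0.6]
tool_pos: [0.5473, 0.0304, 0.1312]
tool_rot: [180.0, -0.0, 90.1]
force: [-0.2, 0.1, 0.1]
```

```bash
python3 -m creep '[{"wx":0,"wy":0,"wz":0,"tx":0,"ty":0,"tz":1,"gripper":-1},{"wx":0,"wy":0,"wz":0,"tx":0,"ty":0,"tz":1,"gripper":-1}]'|sed -n 2,4p
python3 -m creep '[{"wx":0,"wy":0,"wz":0,"tx":0,"ty":0,"tz":1,"gripper":-1},{"wx":0,"wy":0,"wz":0,"tx":0,"ty":0,"tz":1,"gripper":-1}]'|sed -n 2,4p
python3 -m creep '[{"wx":0,"wy":0,"wz":0,"tx":0,"ty":0,"tz":1,"gripper":-1},{"wx":0,"wy":0,"wz":0,"tx":0,"ty":0,"tz":1,"gripper":-1}]'|sed -n 2,4p
```

```text
tool_pos: [0.5478, 0.0304, 0.1311]
tool_rot: [179.9, -0.0, 90.0]
force: [-1.3, 0.3, 5.0]
tool_pos: [0.5484, 0.0305, 0.131]
tool_rot: [179.8, -0.1, 90.0]
force: [-1.2, -0.3, 8.0]
tool_pos: [0.549, 0.0305, 0.131]
tool_rot: [179.8, -0.1, 90.0]
force: [-1.9, -0.5, 12.2]
```

Seated: z contact at 0.131, as predicted. I'll let go.

```bash
python3 -m creep '[{"wx":0,"wy":0,"wz":0,"tx":0,"ty":0,"tz":-2.5,"gripper":-1},{"wx":0,"wy":0,"wz":0,"tx":0,"ty":0,"tz":-2.5,"gripper":1},{"wx":0,"wy":0,"wz":0,"tx":0,"ty":0,"tz":-2.5,"gripper":1},{"wx":0,"wy":0,"wz":0,"tx":0,"ty":0,"tz":-2.5,"gripper":1},{"wx":0,"wy":0,"wz":0,"tx":0,"ty":0,"tz":-2.5,"gripper":1}]'|sed -n 2,6p
python3 -m creep '[{"wx":0,"wy":0,"wz":0,"tx":0,"ty":0,"tz":0,"gripper":1},{"wx":0,"wy":0,"wz":0,"tx":0,"ty":0,"tz":0,"gripper":1},{"wx":0,"wy":0,"wz":0,"tx":0,"ty":0,"tz":0,"gripper":1},{"wx":0,"wy":0,"wz":0,"tx":0,"ty":0,"tz":0,"gripper":1},{"wx":0,"wy":0,"wz":0,"tx":0,"ty":0,"tz":0,"gripper":1}]'|sed -n 2,6p
python3 t.py .5465 .0315 .091 90
python3 - <<'E'
from h import *
p,d=pic('side','side3.png');W=cloud('side',d);u,v=map(int,proj('side',[.546,.03,.12]))
b=(d>0)&(p.max(-1)<70)&(np.hypot(W[...,0]-.546,W[...,1]-.03)<.02)
P=W[b&(W[...,2]>.12)];print(len(P),P.max(0),np.percentile(P[:,2],[5,95]))
for q in('flask','stopper','stopper_seat'):
    for x in nets.place_of(q,'side')[:3]:print(q,np.round(x['point'],4),round(x['confidence'],2))
cv2.imwrite('pics/c3.png',cv2.resize(p[v-40:v+40,u-50:u+50],(500,400),interpolation=2)[:,:,::-1])
E
```

```text
tool_pos: [0.5469, 0.0303, 0.1302]
tool_rot: [-180.0, 0.0, 90.1]
force: [-0.8, 0.2, 0.3]
grip_width: 0.0433
grasp_force: 0.0
tool_pos: [0.5472, 0.0304, 0.1306]
tool_rot: [180.0, -0.0, 90.0]
force: [1.0, -1.0, -0.5]
grip_width: 0.0759
grasp_force: 0.0
t [ 1.1 -0.7 39.6] w [ 0. -0.  0.]
9.58 [0.5472 0.0304 0.1306] [180.  -0.  90.] F [ 1.  -1.  -0.5] grip 0.0759 0.0 q [-34.   9.  31. 104.  -5.  68.  -1.]
115 [0.56050476 0.03971543 0.30185322] [0.12494815 0.29456404]
flask [ 0.7001  0.1274 -0.0019] 0.73
flask [ 0.4242  0.0675 -0.0023] 0.65
flask [ 0.5106  0.2861 -0.0012] 0.4
stopper [0.5449 0.0331 0.104 ] 0.71
stopper_seat [0.5492 0.0321 0.1234] 0.63
stopper_seat [0.5454 0.0329 0.1215] 0.37
```

View pics/c3.png

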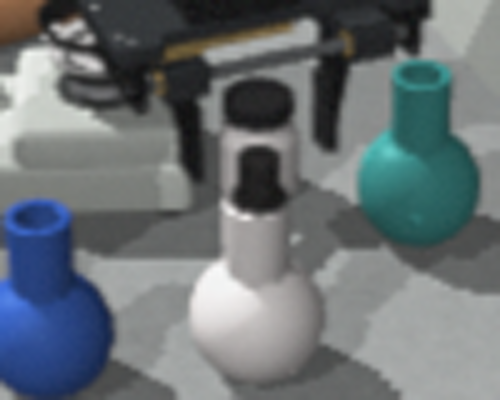

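The stopper sits home (crop (258,180), flange on the rim; the net gives its origin at z=0.104), and the fingers straddle it. Next I'll descend to the neck.

```bash
python3 -m creep '[{"wx":0,"wy":0,"wz":0,"tx":1,"ty":-0.5,"tz":10,"gripper":1},{"wx":0,"wy":0,"wz":0,"tx":1,"ty":-0.5,"tz":20,"gripper":1},{"wx":0,"wy":0,"wz":0,"tx":1,"ty":-0.5,"tz":30,"gripper":1},{"wx":0,"wy":0,"wz":0,"tx":1,"ty":-0.5,"tz":30,"gripper":1},{"wx":0,"wy":0,"wz":0,"tx":1,"ty":-0.5,"tz":30,"gripper":1}]'|sed -n 2,6p
python3 -m creep '[{"wx":0,"wy":0,"wz":0,"tx":0,"ty":0,"tz":4,"gripper":1},{"wx":0,"wy":0,"wz":0,"tx":0,"ty":0,"tz":8,"gripper":1},{"wx":0,"wy":0,"wz":0,"tx":0,"ty":0,"tz":8,"gripper":1},{"wx":0,"wy":0,"wz":0,"tx":0,"ty":0,"tz":8,"gripper":1}]'|sed -n 2,6p
python3 t.py .5465 .0315 .091 90
```

```text
tool_pos: [0.5457, 0.0312, 0.0993]
tool_rot: [-179.9, 0.0, 90.0]
force: [0.4, 0.9, 0.6]
grip_width: 0.0868
grasp_force: 0.0
tool_pos: [0.5466, 0.0313, 0.0925]
tool_rot: [-180.0, 0.0, 90.0]
force: [0.0, 0.3, 0.2]
grip_width: 0.0869
grasp_force: 0.0
t [ 0.2 -0.1  1.5] w [-0.  0.  0.]
10.53 [0.5466 0.0313 0.0925] [-180.    0.   90.] F [0.  0.3 0.2] grip 0.0869 0.0 q [-34.  11.  31. 107.  -7.  64.  -0.]
```

```bash
python3 -m creep '[{"wx":0,"wy":0,"wz":0,"tx":0,"ty":0,"tz":2,"gripper":1},{"wx":0,"wy":0,"wz":0,"tx":0,"ty":0,"tz":2,"gripper":1},{"wx":0,"wy":0,"wz":0,"tx":0,"ty":0,"tz":2,"gripper":-1},{"wx":0,"wy":0,"wz":0,"tx":0,"ty":0,"tz":2,"gripper":-1},{"wx":0,"wy":0,"wz":0,"tx":0,"ty":0,"tz":2,"gripper":-1}]' 45|sed -n 2,6p
python3 -m creep '[{"wx":0,"wy":0,"wz":0,"tx":0,"ty":0,"tz":0,"gripper":-1},{"wx":0,"wy":0,"wz":0,"tx":0,"ty":0,"tz":0,"gripper":-1},{"wx":0,"wy":0,"wz":0,"tx":0,"ty":0,"tz":0,"gripper":-1},{"wx":0,"wy":0,"wz":0,"tx":0,"ty":0,"tz":0,"gripper":-1},{"wx":0,"wy":0,"wz":0,"tx":0,"ty":0,"tz":0,"gripper":-1}]' |sed -n 1,6p
```

```text
tool_pos: [0.5468, 0.0314, 0.0907]
tool_rot: [180.0, -0.0, 90.1]
force: [0.3, -0.1, 0.7]
grip_width: 0.0738
grasp_force: 0.0
time_s: 11.37
tool_pos: [0.5467, 0.0314, 0.0906]
tool_rot: [-180.0, -0.0, 90.0]
force: [-1.1, -0.5, 0.5]
grip_width: 0.0417
grasp_force: 0.3
```

```bash
python3 t.py .532 .2765 .26 115
```

```text
t [ 245.1  -14.4 -169.3] w [ -0.  -0. -25.]
11.37 [0.5467 0.0314 0.0906] [-180.   -0.   90.] F [-1.1 -0.5  0.5] grip 0.0417 0.3 q [-34.  12.  31. 107.  -7.  64.  -0.]
```

```bash
python3 -m creep '[{"wx":0,"wy":0,"wz":0,"tx":0,"ty":0,"tz":0,"gripper":-1},{"wx":0,"wy":0,"wz":0,"tx":0,"ty":0,"tz":0,"gripper":-1},{"wx":0,"wy":0,"wz":0,"tx":0,"ty":0,"tz":-4,"gripper":-1},{"wx":0,"wy":0,"wz":0,"tx":0,"ty":0,"tz":-15,"gripper":-1},{"wx":0,"wy":0,"wz":0,"tx":0,"ty":0,"tz":-30,"gripper":-1}]' 45|sed -n 2,6p
python3 -m creep '[{"wx":0,"wy":0,"wz":0,"tx":0,"ty":0,"tz":-30,"gripper":-1},{"wx":0,"wy":0,"wz":0,"tx":0,"ty":0,"tz":-60,"gripper":-1},{"wx":0,"wy":0,"wz":0,"tx":0,"ty":0,"tz":-90,"gripper":-1},{"wx":0,"wy":0,"wz":0,"tx":0,"ty":0,"tz":-115,"gripper":-1},{"wx":0,"wy":0,"wz":0,"tx":0,"ty":0,"tz":-125,"gripper":-1}]' |sed -n 2,6p
python3 t.py .532 .2765 .245 115
```

```text
tool_pos: [0.5453, 0.0312, 0.12]
tool_rot: [-179.8, 0.1, 90.0]
force: [0.1, 1.3, -4.1]
grip_width: 0.0386
grasp_force: 45.0
tool_pos: [0.5485, 0.0313, 0.2503]
tool_rot: [179.6, -0.1, 90.0]
force: [0.5, -0.8, -2.6]
grip_width: 0.0385
grasp_force: 45.0
t [245.2 -16.4   5.6] w [  0.4  -0.  -25. ]
12.2 [0.5485 0.0313 0.2503] [ 1.796e+02 -1.000e-01  9.000e+01] F [ 0.5 -0.8 -2.6] grip 0.0385 45.0 q [-36.   4.  32.  95.  -2.  81.  -4.]
```

```bash
python3 -m creep '[{"wx":0,"wy":0,"wz":-3,"tx":20,"ty":-1,"tz":0,"gripper":-1},{"wx":0,"wy":0,"wz":-6,"tx":50,"ty":-3,"tz":0,"gripper":-1},{"wx":0,"wy":0,"wz":-9,"tx":80,"ty":-5,"tz":0,"gripper":-1},{"wx":0,"wy":0,"wz":-12,"tx":110,"ty":-7,"tz":0,"gripper":-1},{"wx":0,"wy":0,"wz":-15,"tx":140,"ty":-9,"tz":0,"gripper":-1}]' |sed -n 2,4p
python3 t.py .532 .2765 .245 115
```

```text
tool_pos: [0.5364, 0.173, 0.2442]
tool_rot: [-179.9, 0.0, 105.2]
force: [1.7, 0.1, -3.1]
t [101.   23.   -0.8] w [-0.1 -0.  -9.8]
12.62 [0.5364 0.173  0.2442] [-179.9    0.   105.2] F [ 1.7  0.1 -3.1] grip 0.0387 45.0 q [-43.   7.  25.  93.  -3.  81.  -3.]
```

```bash
python3 -m creep '[{"wx":0,"wy":0,"wz":-3,"tx":30,"ty":7,"tz":0,"gripper":-1},{"wx":0,"wy":0,"wz":-6,"tx":60,"ty":14,"tz":0,"gripper":-1},{"wx":0,"wy":0,"wz":-10,"tx":85,"ty":19,"tz":0,"gripper":-1},{"wx":0,"wy":0,"wz":-10,"tx":101,"ty":23,"tz":0,"gripper":-1},{"wx":0,"wy":0,"wz":-10,"tx":101,"ty":23,"tz":0,"gripper":-1}]' |sed -n 2,4p
python3 -m creep '[{"wx":0,"wy":0,"wz":0,"tx":0,"ty":0,"tz":0,"gripper":-1},{"wx":0,"wy":0,"wz":0,"tx":0,"ty":0,"tz":0,"gripper":-1},{"wx":0,"wy":0,"wz":0,"tx":0,"ty":0,"tz":0,"gripper":-1},{"wx":0,"wy":0,"wz":0,"tx":0,"ty":0,"tz":0,"gripper":-1}]' |sed -n 2,4p
python3 t.py .532 .2765 .225 115
python3 - <<'E'
from h import *
from scipy.optimize import least_squares
r=[]
for c in('side','top'):
    p,d=pic(c,c+'4.png');u,v=map(int,proj(c,[.532,.2765,.17]));W=cloud(c,d);o=get_obs()['tool_pos'];zc=o[2]-.0905+.036
    q=p.astype(int)
    P=W[(d>0)&(np.hypot(W[...,0]-o[0],W[...,1]-o[1])<.06)&(abs(W[...,2]-zc)<.028)&(q.min(-1)>110)]
    if len(P)>20:
        s=least_squares(lambda a:np.linalg.norm(P-a,axis=1)-.042,[o[0],o[1],zc],loss='soft_l1',f_scale=.002).x;print(c,'ball',len(P),s.round(4),o.round(4))
    for n in('flask','cradle_seat','mixer','stopper'):
        for x in nets.place_of(n,c)[:3]:print(c,n,np.round(x['point'],4),round(x['confidence'],2))
    r.append(cv2.resize(p[v-40:v+35,u-50:u+50],(400,300),interpolation=2))
cv2.imwrite('pics/c4.png',np.hstack(r)[:,:,::-1])
E
```

```text
tool_pos: [0.5315, 0.2809, 0.244]
tool_rot: [-179.9, -0.1, 115.4]
force: [-0.9, 0.6, -3.2]
tool_pos: [0.5341, 0.2731, 0.2458]
tool_rot: [180.0, 0.0, 114.9]
force: [-0.1, 0.1, -2.5]
t [ 4.  -0.5 20.8] w [ 0.   0.  -0.1]
13.37 [0.5341 0.2731 0.2458] [180.    0.  114.9] F [-0.1  0.1 -2.5] grip 0.0385 45.0 q [-47.  11.  21.  88.  -4.  82.  -2.]
side ball 274 [0.5341 0.2717 0.1877] [0.534  0.2734 0.2459]
side flask [ 0.4202  0.0664 -0.0044] 0.96
side flask [0.5339 0.2713 0.1542] 0.76
side flask [ 0.6982  0.1286 -0.0029] 0.59
side cradle_seat [0.5308 0.2761 0.108 ] 0.69
side stopper [0.5342 0.2737 0.2601] 0.59
side stopper [ 4.921e-01 -2.266e-01 -1.000e-04] 0.43
side stopper [0.53   0.2772 0.1078] 0.3
top flask [0.5342 0.2738 0.1548] 0.95
top flask [0.419  0.0685 0.0026] 0.87
top flask [0.6985 0.1289 0.0015] 0.56
top cradle_seat [0.5334 0.2735 0.1099] 0.65
top mixer [ 0.5067  0.2874 -0.0018] 0.78
top mixer [0.5305 0.2755 0.2643] 0.34
```

View pics/c4.png

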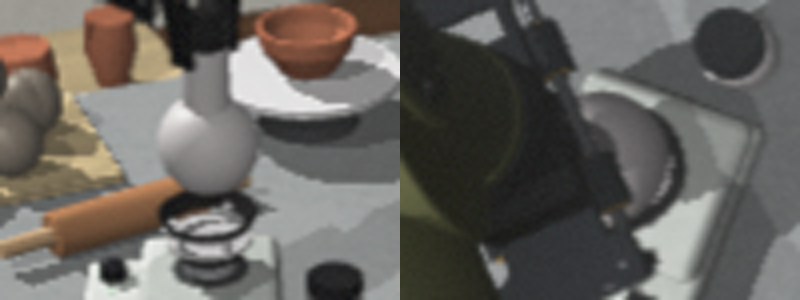

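The flask hangs upright over the ring: side crop ball (207,142), ring (208,215); top crop ball inside the ring at (630,150). It needs about 3 mm of correction, then I'll lower it.

```bash
python3 -m creep '[{"wx":0,"wy":0,"wz":0,"tx":3.4,"ty":-0.5,"tz":0,"gripper":-1},{"wx":0,"wy":0,"wz":0,"tx":3.4,"ty":-0.5,"tz":12,"gripper":-1},{"wx":0,"wy":0,"wz":0,"tx":3.4,"ty":-0.5,"tz":24,"gripper":-1},{"wx":0,"wy":0,"wz":0,"tx":3.4,"ty":-0.5,"tz":35,"gripper":-1},{"wx":0,"wy":0,"wz":0,"tx":3.4,"ty":-0.5,"tz":35,"gripper":-1}]' |sed -n 2,4p
python3 -m creep '[{"wx":0,"wy":0,"wz":0,"tx":0,"ty":0,"tz":0,"gripper":-1},{"wx":0,"wy":0,"wz":0,"tx":0,"ty":0,"tz":0,"gripper":-1},{"wx":0,"wy":0,"wz":0,"tx":0,"ty":0,"tz":0,"gripper":-1},{"wx":0,"wy":0,"wz":0,"tx":0,"ty":0,"tz":0,"gripper":-1}]' |sed -n 2,4p
python3 t.py .532 .276 .205 115
```

```text
tool_pos: [0.5297, 0.2767, 0.2065]
tool_rot: [-179.6, 0.1, 115.1]
force: [-1.1, -0.6, -3.2]
tool_pos: [0.5321, 0.2779, 0.2113]
tool_rot: [179.9, -0.0, 115.0]
force: [-0.8, 0.5, -2.8]
t [-1.6 -0.9  6.3] w [ 0.1 -0.   0. ]
14.62 [0.5321 0.2779 0.2113] [179.9  -0.  115. ] F [-0.8  0.5 -2.8] grip 0.0388 45.0 q [-47.  12.  20.  91.  -4.  78.  -2.]
```

```bash
python3 -m creep '[{"wx":0,"wy":0,"wz":0,"tx":-1.5,"ty":-0.5,"tz":2,"gripper":-1},{"wx":0,"wy":0,"wz":0,"tx":-1.5,"ty":-0.5,"tz":5,"gripper":-1},{"wx":0,"wy":0,"wz":0,"tx":-1.5,"ty":-0.5,"tz":7,"gripper":-1},{"wx":0,"wy":0,"wz":0,"tx":-1.5,"ty":-0.5,"tz":7,"gripper":-1}]' |sed -n 2,4p
python3 -m creep '[{"wx":0,"wy":0,"wz":0,"tx":0,"ty":0,"tz":2,"gripper":-1},{"wx":0,"wy":0,"wz":0,"tx":0,"ty":0,"tz":2,"gripper":-1},{"wx":0,"wy":0,"wz":0,"tx":0,"ty":0,"tz":2,"gripper":-1}]' |sed -n 2,4p
python3 -m creep '[{"wx":0,"wy":0,"wz":0,"tx":0,"ty":0,"tz":2,"gripper":-1},{"wx":0,"wy":0,"wz":0,"tx":0,"ty":0,"tz":2,"gripper":-1},{"wx":0,"wy":0,"wz":0,"tx":0,"ty":0,"tz":2,"gripper":-1}]' |sed -n 2,4p
```

```text
tool_pos: [0.5316, 0.2761, 0.2031]
tool_rot: [-180.0, -0.0, 115.0]
force: [0.4, 0.7, -2.3]
tool_pos: [0.5319, 0.2763, 0.2016]
tool_rot: [180.0, -0.0, 115.1]
force: [-0.4, 0.5, -3.3]
tool_pos: [0.5323, 0.2764, 0.2003]
tool_rot: [179.9, -0.0, 115.0]
force: [0.3, 0.6, 1.4]
```

```bash
python3 -m creep '[{"wx":0,"wy":0,"wz":0,"tx":0,"ty":0,"tz":2,"gripper":-1},{"wx":0,"wy":0,"wz":0,"tx":0,"ty":0,"tz":4,"gripper":-1},{"wx":0,"wy":0,"wz":0,"tx":0,"ty":0,"tz":4,"gripper":-1}]' |sed -n 2,4p
python3 -m creep '[{"wx":0,"wy":0,"wz":0,"tx":0,"ty":0,"tz":2,"gripper":-1},{"wx":0,"wy":0,"wz":0,"tx":0,"ty":0,"tz":4,"gripper":-1},{"wx":0,"wy":0,"wz":0,"tx":0,"ty":0,"tz":4,"gripper":-1}]' |sed -n 2,4p
python3 -m creep '[{"wx":0,"wy":0,"wz":0,"tx":0,"ty":0,"tz":2,"gripper":-1},{"wx":0,"wy":0,"wz":0,"tx":0,"ty":0,"tz":4,"gripper":-1},{"wx":0,"wy":0,"wz":0,"tx":0,"ty":0,"tz":4,"gripper":-1}]' |sed -n 2,6p
python3 t.py .532 .276 .189 115
```

```text
tool_pos: [0.5323, 0.2764, 0.1962]
tool_rot: [179.9, -0.0, 115.1]
force: [-0.1, 0.7, 4.7]
tool_pos: [0.5324, 0.2765, 0.1925]
tool_rot: [179.9, -0.0, 115.1]
force: [-0.2, 0.2, 7.6]
tool_pos: [0.5325, 0.2766, 0.189]
tool_rot: [179.9, -0.0, 115.1]
force: [-1.5, 0.4, 9.0]
grip_width: 0.0384
grasp_force: 45.0
t [-0.3 -0.7  0. ] w [ 0.1 -0.   0.1]
16.2 [0.5325 0.2766 0.189 ] [179.9  -0.  115.1] F [-1.5  0.4  9. ] grip 0.0384 45.0 q [-47.  13.  20.  92.  -5.  75.  -1.]
```

```bash
python3 -m creep '[{"wx":0,"wy":0,"wz":0,"tx":0,"ty":0,"tz":1,"gripper":-1},{"wx":0,"wy":0,"wz":0,"tx":0,"ty":0,"tz":1,"gripper":-1},{"wx":0,"wy":0,"wz":0,"tx":0,"ty":0,"tz":1,"gripper":-1}]' |sed -n 2,4p
python3 -m creep '[{"wx":0,"wy":0,"wz":0,"tx":0,"ty":0,"tz":1,"gripper":-1},{"wx":0,"wy":0,"wz":0,"tx":0,"ty":0,"tz":1,"gripper":-1},{"wx":0,"wy":0,"wz":0,"tx":0,"ty":0,"tz":1,"gripper":-1}]' |sed -n 2,4p
python3 -m creep '[{"wx":0,"wy":0,"wz":0,"tx":0,"ty":0,"tz":1,"gripper":-1},{"wx":0,"wy":0,"wz":0,"tx":0,"ty":0,"tz":1,"gripper":-1},{"wx":0,"wy":0,"wz":0,"tx":0,"ty":0,"tz":1,"gripper":-1}]' |sed -n 2,6p
```

```text
tool_pos: [0.5325, 0.2766, 0.1885]
tool_rot: [179.9, -0.0, 115.1]
force: [-1.0, -0.7, 10.2]
tool_pos: [0.5325, 0.2768, 0.1877]
tool_rot: [179.8, -0.1, 115.1]
force: [-1.9, 0.9, 10.2]
tool_pos: [0.5326, 0.2768, 0.1873]
tool_rot: [179.8, -0.1, 115.1]
force: [-1.6, 0.0, 13.0]
grip_width: 0.0386
grasp_force: 45.1
```

```bash
python3 -m creep '[{"wx":0,"wy":0,"wz":0,"tx":0,"ty":0,"tz":1,"gripper":-1},{"wx":0,"wy":0,"wz":0,"tx":0,"ty":0,"tz":1,"gripper":-1},{"wx":0,"wy":0,"wz":0,"tx":0,"ty":0,"tz":1,"gripper":-1}]' |sed -n 2,4p
python3 -m creep '[{"wx":0,"wy":0,"wz":0,"tx":0,"ty":0,"tz":1,"gripper":-1},{"wx":0,"wy":0,"wz":0,"tx":0,"ty":0,"tz":1,"gripper":-1},{"wx":0,"wy":0,"wz":0,"tx":0,"ty":0,"tz":1,"gripper":-1}]' |sed -n 1,6p
python3 - <<'E'
from h import *
from scipy.optimize import least_squares
for c in('side','top'):
    p,d=pic(c,c+'5.png');W=cloud(c,d)
    for n in('flask','cradle_seat','stopper','stopper_seat','flask_mouth'):
        for x in nets.place_of(n,c)[:4]:
            if abs(x['point'][1]-.276)<.03: print(c,n,np.round(x['point'],4),round(x['confidence'],2))
    u,v=map(int,proj(c,[.532,.2765,.15]))
    if c=='side':
        cv2.imwrite('pics/c5.png',cv2.resize(p[v-45:v+45,u-60:u+60],(640,480),interpolation=2)[:,:,::-1])
        P=W[(d>0)&(np.hypot(W[...,0]-.532,W[...,1]-.276)<.06)&(W[...,2]>.12)&(W[...,2]<.165)&(p.min(-1)>100)]
        print('ball',len(P),least_squares(lambda a:np.linalg.norm(P-a,axis=1)-.042,[.532,.276,.134],loss='soft_l1',f_scale=.002).x.round(4))
E
```

```text
tool_pos: [0.5327, 0.277, 0.1871]
tool_rot: [179.8, -0.1, 115.1]
force: [-2.6, 0.6, 15.3]
time_s: 17.45
tool_pos: [0.5329, 0.2771, 0.187]
tool_rot: [179.7, -0.1, 115.1]
force: [-2.5, -0.8, 18.8]
grip_width: 0.0385
grasp_force: 45.1
side flask [0.5293 0.2753 0.0958] 0.73
side cradle_seat [0.5299 0.2772 0.097 ] 0.64
side stopper [0.5327 0.2788 0.2022] 0.4
side stopper_seat [0.5339 0.2797 0.2214] 0.62
side flask_mouth [0.5301 0.2793 0.2157] 0.65
side flask_mouth [0.5333 0.2784 0.2186] 0.35
ball 328 [0.531  0.2774 0.1311]
top flask [0.5301 0.2808 0.094 ] 0.74
top flask_mouth [0.5323 0.2797 0.2191] 0.54
```

View pics/c5.png

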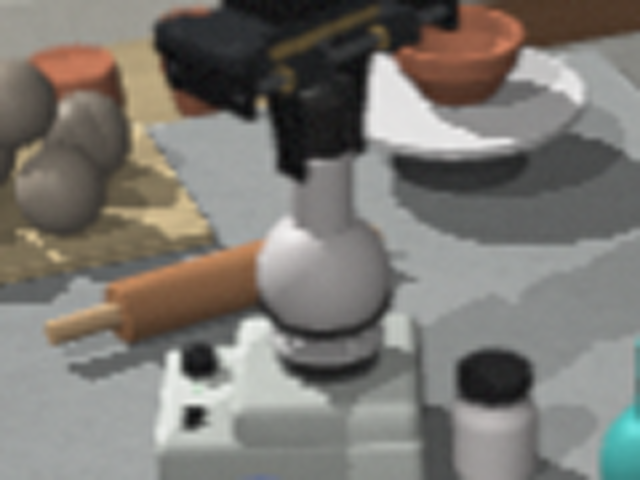

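The ball sits in the ring (crop (325,275), ring at (328,330), clearly lowered) and is upright. z has stopped moving (0.187) while the force climbs to 19 N, so the cradle is on its stop. Handing in.

```bash
python3 -c "
from cell import env
print(env.sign_off())"
```

```text
the job is handed in; nothing more can be done
None
```

The white flask is closed with the larger stopper and pressed right down in the mixer cradle, with the gripper still holding its neck at about 19 N of downward push; I handed the job in after about 17.5 s of robot time, and no verdict came back.

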